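# Roll a lens tube onto the beam line

### The job

On the white alignment board, roll the red-banded lens tube with the fingertips on its top, pushing sideways, until it comes to rest on the red line, lying along it, in line with the small light source at the line's far end. Push only on the tube's upper half and never pick it up. Leave the blue-banded tube and the other things on the bench where they are, and finish with the hand clear.

Things in the scene. Friction and masses are not known exactly. Their poses are not given: they have to be found in the camera images.
- tube_red: the tube to roll: dark cylinder with two red bands, 35 mm diameter, 80 mm long, about 0.14 kg. Origin at its centre; own x along it, y and z turn as it rolls. Starts nearly parallel to the red line, its axis 65 to 105 mm to either side. Under a fingertip pressed on top with a few newtons it rolls without sliding, half as far as the fingertip goes; let go, it stops within a few mm
- tube_blue: the same kind of tube with two blue bands, lying on the board on the other side of the red line; to be left alone. Axes as for the red-banded tube.
- board: fixed white board 200 mm (its x) by 300 mm (y), 8 mm thick, turned up to 20 degrees. Origin: centre of its underside, z up. The red line is paint 14 mm wide, centred on y = 0, from x = -98 to +50 mm. A fixed dark light source, 50 mm wide, 70 mm high, stands at x = 59 to 98 mm. Tubes start with centres at x = -45 to -20 mm, 25.5 mm above the origin, tops at 43 mm
- loupe: bystander: black lens ring on three legs, 56 mm diameter, 42 mm high, standing on a small white card to the right of the board; origin at the centre of its underside
- carton: bystander: small white open carton 70 x 80 x 60 mm to the right of the board, farther from the robot than the lens ring; origin at the centre of its underside
- cleaner: bystander: small amber bottle with a blue cap, 40 mm diameter, 110 mm high, to the left of the board; origin at the centre of its underside
- driver: bystander: screwdriver 170 mm long with a yellow handle, lying to the left of the board, nearer the robot; x along it

How it is judged (in metres and radians):
On the way:
1. the red-banded tube has been rolled, not slid: turned about its own axis by more than a fifth of a turn (angle between tube_red's own z axis and vertical above 1.25 rad).
At the end, for the whole second after the job is handed in: The red-banded tube lies at rest on the board, its centre over the red line (within 7 mm of the line's middle, half its width), along the line within 8.5 degrees, its centre at board x -75 to 18 mm, not touched; the blue-banded tube and the other bystanders within 15 mm of where they started (y of tube_red in the frame of board between -0.007 and 0.007 m and x of tube_red in the frame of board between -0.075 and 0.018 m and z of tube_red in the frame of board below 0.029 m and angle between the x axis of tube_red and the x axis of board, either way round below 0.15 rad and linear speed of tube_red below 0.01 m/s and contact force between the fingers and tube_red below 0.1 N and distance of each of tube_blue, loupe, carton, cleaner, driver from where it was at the start of the episode below 0.015 m).
It fails at once if the red-banded tube is lifted or tipped up (its centre rises more than 8 mm) (z of tube_red in the frame of board above 0.0335 m).
It fails at once if the red-banded tube is pushed or pinched below its mid-height (fingers touch it while their tips are less than about 17 mm above the board) (contact force between the fingers and tube_red above 0.5 N and z of the grasp point in the frame of board below 0.044 m).
It fails at once if the blue-banded tube is moved more than 15 mm (distance of tube_blue from where it was at the start of the episode above 0.015 m).
It fails at once if another bystander is moved more than 15 mm (distance of any of loupe, carton, cleaner, driver from where it was at the start of the episode above 0.015 m).
It also fails if it takes over 58 s, if anything falls off the work surface, if the arm or the gripper's body presses on something with over 40 N, if the wrist force passes 120 N, or if a joint passes its speed limit or range.

### The arm

A 6-joint arm with a two-finger parallel gripper is mounted at the origin on the work surface. World frame = base frame: x ahead of the robot, y to its left, z up, the work surface at z = 0. Lengths are in m, angles in degrees, forces in N, time in s.
With the tool pointing down it reaches from about 0.25 to 0.725 m from the base axis. Payload 9.7 kg.
Tool frame: the origin (TCP) lies midway between the tips of the shut fingers; the grasp point (between the pads) lies 19 mm behind it; y points along the fingers, x is the direction in which the jaws open and shut, and the axes are right-handed (so a half turn about y gives the same grasp; the last joint's range is limited). The gripper opens to 85 mm and grips with 20 to 120 N. Pads are 22 mm wide; open, the fingers measure 114 mm over their backs; the gripper's body (76 mm by 85 mm) begins 54 mm behind the grasp point. The pads swing forward as they close: fully open they stand 13 mm farther back than shut.
Start: joints at [73.224, 4.979, 10.078, 95.1, 0, 90], TCP at [0.159, 0.527, 0.231] pointing down, gripper open.
Joint ranges: [-179.16, 179.16], [-48.56, 103.87], [-65.8, 70.77], [-126.05, 130.52], [-82.76, 87.17], [-180, 180]. Speed limits (degrees/s): [127.2, 127.2, 147.25, 180, 180, 180].

### API

Orientations are given as [roll, pitch, yaw] about the fixed x, y, z axes, in that order (R = Rz(yaw) Ry(pitch) Rx(roll)).
In Python, from workcell import get_obs, camera, job_done gives the robot as it stands.
- The arm moves only by the tool play_rows, never from a script. Its argument "moves" is a list of rows, each a list of 3 entries, a list of its own where there are three numbers: the turn, a rotation vector about the tool's x, y, z in degrees, then the shift along the tool's x, y, z in m, then the opening in per cent of the stroke, from 0 (shut) to 100 (fully open). A call has exactly 5 rows; each row is the pose to reach, as a shift and turn from the pose commanded when the call began, along the tool's axes at that moment; what a row does not reach only later rows make up. A row lasts 1/10 s, in which the tool goes at most 50 mm and 8.59 degrees, less where a joint would pass 70% of its speed; a pose out of reach is approached as far as the arm can. A call with a gripper value outside its range is refused whole. The fingers move at their own pace and stop on an object; "grip_force" is the grip in N (left out, the last holds). Time passes only in rows, so rows that repeat a pose let the fingers close, or fill a call up. It gives the time, the measured TCP pose, the force and the opening at its end, in the units of the state.
- get_obs(): the state, without advancing time (a new reading comes with each control period).
- camera(name): name is "side" or "top"; returns a dict with "img" (384x512x3 uint8, red, green, blue), "fov_y" (degrees; the focal length in pixels is half the picture's height over the tangent of half this angle, whatever the lens; pixels are square), "cx", "cy" (the principal point, pixels), "world_from_camera" (4x4, takes a point from camera to world coordinates). Camera axes: x right, y up, looking along -z (the intrinsics and any distortion apply to the point x, -y, -z); pixel columns grow to the right and rows downward; lengths in m; the calibration is good to about 2 mm. A picture is of the moment at which its call begins. There is no depth.
- job_done(): hands the job in, once; it reports no verdict.
The state is a dict: "time": time; "q": joint angles; "qd": joint speeds; "joint_efforts": joint torques, N m; "ee_pos": TCP position; "tcp_rot": TCP orientation; "wrist_force": force on the tool from outside, world axes, zero at the start; "torque": the same for the moment, N m; "opening": finger opening in m.
Only numpy, scipy, OpenCV 4.12 (cv2) and the standard library are available. Lean on these libraries where they do the work, as an engineer would, in place of code of your own. Each camera call takes 0.05 s, during which the arm holds its last target.

## Working session

There is one attempt and no reset: what is moved stays moved. The work goes in short steps, Python scripts to look and compute and a tool call to move; the robot and the scene stay as the last step left them, time stands still between calls to the robot, and variables do not carry over. Pictures are saved under pics/ and viewed, and the job is handed in when it is done.

Besides the shell and the picture viewer there is one more tool, called after "Emit:" as name(argument=value, ...) on one line, values as JSON. play_rows: Moves the arm, as the interface text tells. Its arguments: {"type":"object","properties":{"moves":{"type":"array"},"grip_force":{"type":"number"}},"required":["moves"]}

```bash
mkdir -p pics; ls
python3 - <<'E'
from workcell import get_obs,camera
import cv2,numpy as np
for n in ("top","side"):
    c=camera(n); cv2.imwrite(f"pics/{n}0.png",c["img"][:,:,::-1]); 
    print({k:(v if k!="img" else 0) for k,v in c.items()})
    np.save(f"pics/{n}0.npy",c["img"])
print(get_obs())
E
```

```text
pics
{'img': 0, 'fov_y': 43.74514822658211, 'cx': 252.2645191211523, 'cy': 189.54038862838172, 'world_from_camera': array([[ 0.00993568,  0.98239223, -0.1865658 ,  0.26497174],
       [-0.99994851,  0.00937623, -0.00388083, -0.03448816],
       [-0.00206321,  0.18659475,  0.9824348 ,  1.49451573],
       [ 0.        ,  0.        ,  0.        ,  1.        ]])}
{'img': 0, 'fov_y': 47.159836320181626, 'cx': 262.65653400247504, 'cy': 189.40142723879057, 'world_from_camera': array([[ 0.86508732,  0.27324855, -0.42066513, -0.05571033],
       [-0.50125649,  0.43891998, -0.74571521, -1.09942047],
       [-0.01912727,  0.85596991,  0.51667172,  0.78740162],
       [ 0.        ,  0.        ,  0.        ,  1.        ]])}
{'time': 0.1, 'q': array([7.32245066e+01, 5.00748744e+00, 1.00401637e+01, 9.51003869e+01,
       6.83610203e-04, 9.00016170e+01]), 'qd': array([-0.04776958, -0.0166031 ,  0.04280129, -0.1068422 ,  0.05865414,
       -0.06805598]), 'joint_efforts': array([ 1.16968845e-04, -5.21559477e+01,  4.65653443e+01,  1.59140682e-02,
        6.12430171e-06, -4.20605460e-06]), 'ee_pos': array([0.15867973, 0.52639798, 0.23066887]), 'tcp_rot': array([-8.99993183e+01,  6.77106227e-02,  7.32228895e+01]), 'wrist_force': array([-0.67997922, -0.08250214, -0.17750147]), 'torque': array([-0.01479269,  0.03647019,  0.00724643]), 'opening': 0.08549259656213423}
```

View pics/top0.png

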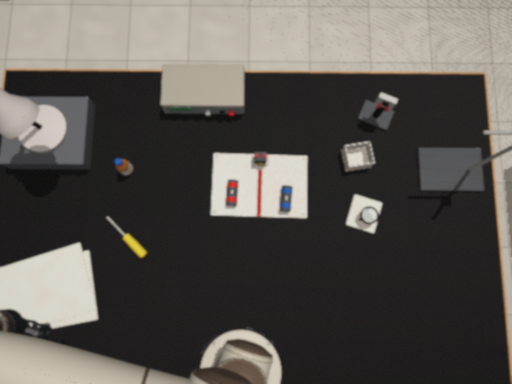

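View pics/side0.png

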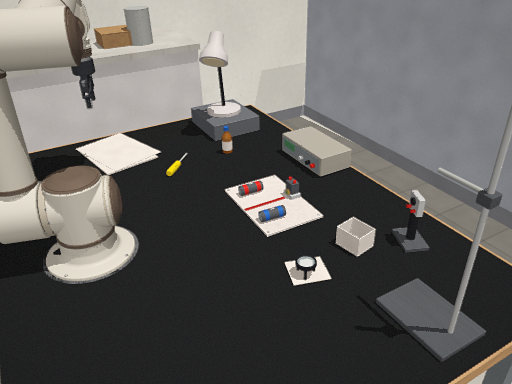

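```bash
cat > h.py <<'E'
import numpy as np,cv2
def K(c):
    f=c["img"].shape[0]/2/np.tan(np.radians(c["fov_y"]/2)); return f
def ray(c,u,v):
    f=K(c);T=c["world_from_camera"]
    d=np.stack([(np.asarray(u,float)-c["cx"])/f,-(np.asarray(v,float)-c["cy"])/f,-np.ones_like(np.asarray(u,float))],-1)
    return T[:3,3],d@T[:3,:3].T
def plane(c,u,v,z):
    o,d=ray(c,u,v); return o+d*((z-o[2])/d[...,2])[...,None]
def masks(img):
    h=cv2.cvtColor(img,cv2.COLOR_RGB2HSV); H,S,V=[h[...,i].astype(int) for i in range(3)]
    red=((H<8)|(H>172))&(S>140)&(V>70)
    blue=(H>100)&(H<130)&(S>110)&(V>50)
    return red,blue
def comps(m,a=4):
    n,l,s,c=cv2.connectedComponentsWithStats(m.astype(np.uint8),connectivity=8)
    return [(s[i,4],s[i,:4].tolist(),c[i].round(2)) for i in range(1,n) if s[i,4]>=a],l
E
python3 - <<'E'
from h import *
from workcell import camera
for n in("top","side"):
    c=camera(n); r,b=masks(c["img"])
    print(n)
    for nm,m in(("red",r),("blue",b)):
        for a,bb,ce in comps(m)[0]:
            print(nm,a,bb,ce,plane(c,ce[0],ce[1],.008).round(4)[:2],plane(c,ce[0],ce[1],.0255).round(4)[:2])
    h=cv2.cvtColor(c["img"],cv2.COLOR_RGB2HSV)
    x0,y0,x1,y1=(190,135,325,235) if n=="top" else (200,150,340,250)
    roi=c["img"][y0:y1,x0:x1]
    cv2.imwrite(f"pics/{n}_roi.png",cv2.resize(roi[:,:,::-1],None,fx=5.5,fy=5.5,interpolation=cv2.INTER_NEAREST))
    m=(c["img"].min(2)>130).astype(np.uint8); 
    n_,l,s,ce=cv2.connectedComponentsWithStats(m)
    for i in range(1,n_):
        if s[i,4]>1500 and x0<ce[i][0]<x1 and y0<ce[i][1]<y1:
            cn,_=cv2.findContours((l==i).astype(np.uint8),cv2.RETR_EXTERNAL,cv2.CHAIN_APPROX_NONE)
            hull=cv2.convexHull(np.vstack(cn)); ap=cv2.approxPolyN(hull,4)[0] if hasattr(cv2,"approxPolyN") else 0
            print(s[i],ap.tolist(),plane(c,ap[:,0],ap[:,1],.008).round(4)[:,:2].tolist())
E
```

```text
top
red 12 [378, 104, 3, 4] [379.  105.5] [ 0.831  -0.4404] [ 0.8244 -0.4356]
red 13 [385, 106, 4, 5] [386.46 107.85] [ 0.8231 -0.4644] [ 0.8166 -0.4593]
red 30 [228, 110, 7, 6] [231.   112.97] [0.8009 0.0433] [0.7946 0.0424]
red 8 [255, 154, 3, 4] [256.  155.5] [ 0.6585 -0.0395] [ 0.6539 -0.0394]
red 6 [263, 155, 3, 3] [264.17 155.83] [ 0.6576 -0.0657] [ 0.653  -0.0653]
red 77 [258, 171, 3, 44] [258.92 192.61] [ 0.5376 -0.0497] [ 0.5344 -0.0496]
red 41 [228, 182, 9, 5] [232.02 184.17] [0.564  0.0357] [0.5605 0.0349]
red 44 [227, 197, 9, 5] [231.09 199.05] [0.5161 0.0378] [0.5132 0.037 ]
blue 53 [113, 157, 9, 8] [117.26 160.66] [0.6373 0.4046] [0.6329 0.3995]
blue 43 [282, 188, 9, 5] [286.   190.09] [ 0.5465 -0.1353] [ 0.5432 -0.1341]
blue 47 [281, 202, 9, 6] [284.96 204.77] [ 0.4995 -0.1319] [ 0.4967 -0.1307]
[ 211  153   47   64 2555] [[257, 153], [257, 217], [210, 215], [213, 153]] [[0.6668, -0.0426], [0.4599, -0.0443], [0.4648, 0.103], [0.6655, 0.0986]]
[ 260  154   48   64 2563] [[307, 155], [307, 217], [260, 217], [261, 153]] [[0.6617, -0.203], [0.4615, -0.2007], [0.46, -0.0537
[... 298 characters left out ...]
[ 0.6828 -0.0113]
red 41 [242, 184, 7, 11] [245.73 188.95] [0.5309 0.0589] [0.5177 0.0329]
red 70 [245, 197, 40, 13] [264.67 202.97] [ 0.5415 -0.0521] [ 0.5281 -0.0756]
red 23 [406, 204, 6, 4] [408.39 205.43] [ 0.925  -0.3067] [ 0.9029 -0.3245]
red 18 [410, 209, 6, 4] [412.44 210.83] [ 0.9128 -0.3355] [ 0.891  -0.3527]
blue 24 [223, 126, 6, 5] [225.71 127.96] [0.7053 0.5739] [0.6882 0.5363]
blue 53 [276, 206, 8, 11] [280.08 210.7 ] [ 0.5603 -0.1168] [ 0.5465 -0.1388]
blue 51 [263, 210, 7, 11] [266.57 214.41] [ 0.5133 -0.1122] [ 0.5005 -0.1344]
[ 225  175   98   62 2475] [[323, 216], [267, 236], [223, 189], [280, 173]] [[0.6579, -0.2117], [0.4578, -0.2087], [0.4641, 0.1001], [0.6907, 0.0922]]
```

View pics/top_roi.png

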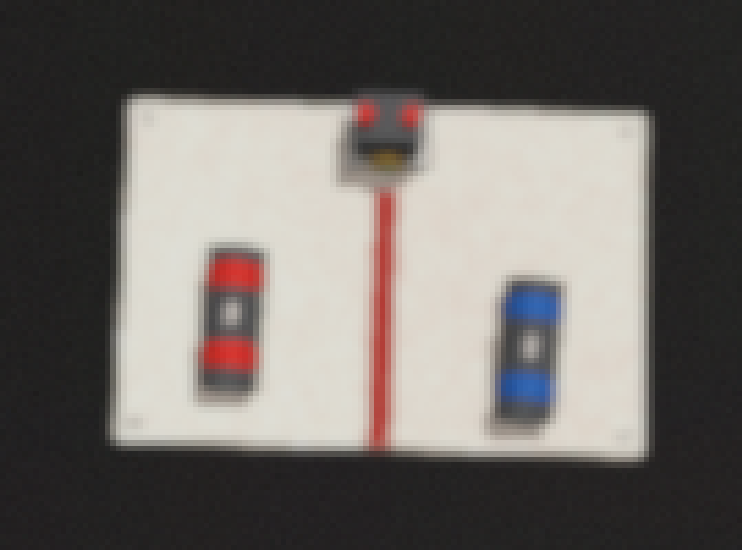

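```bash
cat >> h.py <<'E'
def state(c,verbose=True):
    """line fit (z .008) & tube bands (z .0255), redness-weighted; returns line pt/dir and tube y offset, x"""
    img=c["img"].astype(float); w=np.clip(img[...,0]-np.maximum(img[...,1],img[...,2]),0,None); w[w<25]=0
    r,b=masks(c["img"]); cs,l=comps(r)
    return w,r,cs,l
def fitline(c,m,w,z):
    v,u=np.nonzero(m); P=plane(c,u,v,z)[:,:2]; W=w[v,u]
    o=np.average(P,axis=0,weights=W); C=np.cov(P.T,aweights=W); e=np.linalg.eigh(C)[1][:,1]; e*=np.sign(e[0])
    return o,e,P
E
python3 - <<'E'
from h import *
from workcell import camera
for n in("top","side"):
    c=camera(n); w,r,cs,l=state(c)
    li=[i for i,x in enumerate(cs) if x[0]>60][0]
    x,y,ww,hh=cs[li][1]
    m=np.zeros(r.shape,bool); m[y:y+hh,x-1:x+ww+1]=1
    if n=="side": m=cv2.dilate((l==l[int(cs[li][2][1]),int(cs[li][2][0])]).astype(np.uint8),np.ones((3,3)))>0
    m&=w>0
    o,e,P=fitline(c,m,w,.008); t=(P-o)@e
    a=np.degrees(np.arctan2(e[1],e[0])); nrm=np.array([-e[1],e[0]])
    mid=o+e*(t.min()+t.max())/2
    org=mid+e*.024
    print(n,"line",o.round(4),"ang",a.round(2),"t",t.min().round(4),t.max().round(4),"board origin",org.round(4))
    tb=[]
    for k in (1,0):
      mm,_b=masks(c["img"]); M=mm if k else _b
      for A,bb,ce in comps(M)[0]:
        if (n=="top" and 200<ce[0]<320 and 181<ce[1]<210 and A<60) or (n=="side" and 235<ce[0]<285 and 180<ce[1]<218 and A<60):
            p=plane(c,*ce,.0255)[:2]-org; print(k,(p@e).round(4),(p@nrm).round(4), (p+org).round(4))
E
```

```text
top line [ 0.5375 -0.05  ] ang -0.87 t -0.0681 0.0703 board origin [ 0.5625 -0.0504]
1 -0.0034 0.0852 [0.5605 0.0349]
1 -0.0505 0.0863 [0.5133 0.0367]
0 -0.0181 -0.084 [ 0.5432 -0.1341]
0 -0.0646 -0.0814 [ 0.4967 -0.1307]
side line [0.6699 0.4585] ang 88.59 t -1.2834 2.8334 board origin [0.6895 1.2573]
1 -1.2292 0.0951 [0.5642 0.0308]
1 -1.2283 0.1416 [0.5177 0.0329]
0 -1.3992 0.1087 [ 0.5465 -0.1388]
0 -1.3961 0.1547 [ 0.5005 -0.1346]
```

```bash
cat >> h.py <<'E'
from scipy.spatial.transform import Rotation as Ro
def plan(o,p,yaw=None):
    R=Ro.from_euler("xyz",o["tcp_rot"],degrees=True)
    y=o["tcp_rot"][2] if yaw is None else yaw
    T=Ro.from_euler("xyz",[-90,0,y],degrees=True)
    print("turn",(R.inv()*T).as_rotvec(degrees=True).round(2),"shift",R.inv().apply(np.array(p)-o["ee_pos"]).round(4))
E
python3 - <<'E'
from h import *
from workcell import get_obs
plan(get_obs(),[.539,.06,.13],-2)
E
```

```text
turn [ 2.000e-02  7.522e+01 -2.000e-02] shift [-0.3368  0.1012 -0.4987]
```

Emit:
play_rows(moves=[[[0,8,0],[-0.02,0,-0.03],40],[[0,16,0],[-0.05,0,-0.07],40],[[0,24,0],[-0.08,0.01,-0.115],40],[[0,32,0],[-0.11,0.02,-0.16],40],[[0,40,0],[-0.14,0.03,-0.205],40]])

```text
time: 0.8
ee_pos: [0.306, 0.3432, 0.2038]
tcp_rot: [-90.0, -0.0, 32.9]
wrist_force: [1.1, 0.4, -1.9]
opening: 0.0343
```

Run:
```python
from h import *
from workcell import get_obs
o=get_obs();print(o);plan(o,[.539,.06,.13],-2)
```

```text
{'time': 0.8, 'q': array([ 4.82810064e+01, -7.85336435e+00, -5.54821511e+00,  9.22678188e+01,
       -4.81760339e-03,  1.05355959e+02]), 'qd': array([-59.69177108, -14.38539905, -23.29400254,  -8.96303498,
        -0.16372008,  20.25172635]), 'joint_efforts': array([  9.60870087, -38.10477018,  48.17322135,   1.13148965,
         0.09320312,  -0.52177543]), 'ee_pos': array([0.30600868, 0.34319146, 0.20379773]), 'tcp_rot': array([-8.99947600e+01, -3.72734786e-02,  3.29250441e+01]), 'wrist_force': array([ 1.10788966,  0.39015659, -1.92230924]), 'torque': array([ 0.04632403, -0.06106049,  0.0058948 ]), 'opening': 0.03432084048227387}
turn [-2.000e-02  3.493e+01  3.000e-02] shift [ 0.0416  0.0738 -0.3644]
```

Emit:
play_rows(moves=[[[0,8,0],[0.005,0.01,-0.045],40],[[0,16,0],[0.01,0.03,-0.09],40],[[0,24,0],[0.02,0.045,-0.135],40],[[0,32,0],[0.025,0.06,-0.18],40],[[0,34,0],[0.03,0.073,-0.225],40]])

```text
time: 1.3
ee_pos: [0.4544, 0.1712, 0.1303]
tcp_rot: [-90.0, -0.0, -1.1]
wrist_force: [0.1, 1.1, -0.5]
opening: 0.034
```

Run:
```python
from h import *
from workcell import get_obs
plan(get_obs(),[.539,.06,.13],-2)
```

```text
turn [-0.01  0.93  0.01] shift [ 0.0866  0.0003 -0.1096]
```

Emit:
play_rows(moves=[[[0,0.5,0],[0.03,0,-0.035],40],[[0,1,0],[0.06,0,-0.07],40],[[0,1,0],[0.085,0,-0.105],40],[[0,1,0],[0.086,0,-0.109],40],[[0,1,0],[0.086,0,-0.109],40]])

```text
time: 1.8
ee_pos: [0.5382, 0.0618, 0.1306]
tcp_rot: [-90.0, 0.1, -1.9]
wrist_force: [-0.5, 1.4, 0.1]
opening: 0.0347
```

Run:
```python
from h import *
from workcell import get_obs,camera
o=get_obs();print(o["ee_pos"],o["tcp_rot"],o["wrist_force"])
for n,b in(("top",(190,125,325,235)),("side",(190,120,340,240))):
    c=camera(n);x0,y0,x1,y1=b
    cv2.imwrite(f"pics/{n}1.png",cv2.resize(c["img"][y0:y1,x0:x1,::-1],None,fx=5,fy=5,interpolation=cv2.INTER_CUBIC))
    T=np.linalg.inv(c["world_from_camera"]);p=T@np.append(o["ee_pos"],1);f=K(c)
    print(n,"tcp px",c["cx"]+f*p[0]/-p[2],c["cy"]-f*p[1]/-p[2])
```

```text
[0.53823382 0.06177464 0.13059105] [-9.00027524e+01  5.54871357e-02 -1.90658962e+00] [-0.51216063  1.3768264   0.08291202]
top tcp px 221.07590087383196 184.4349350516214
side tcp px 245.82424006700404 156.22174967064072
```

View pics/top1.png

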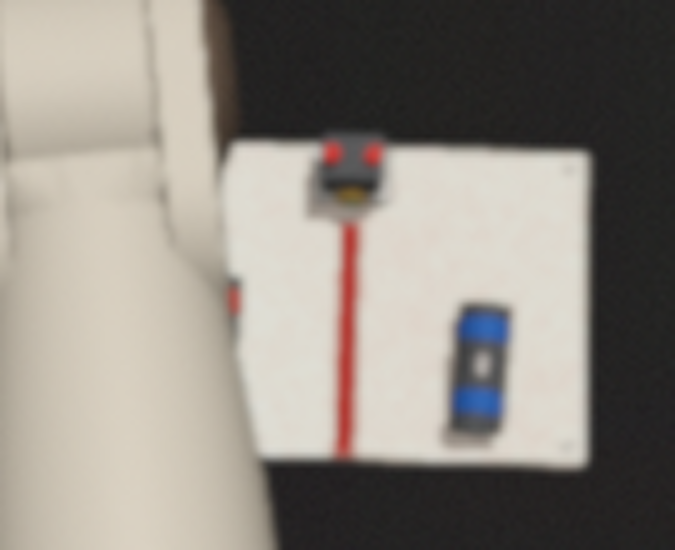

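View pics/side1.png

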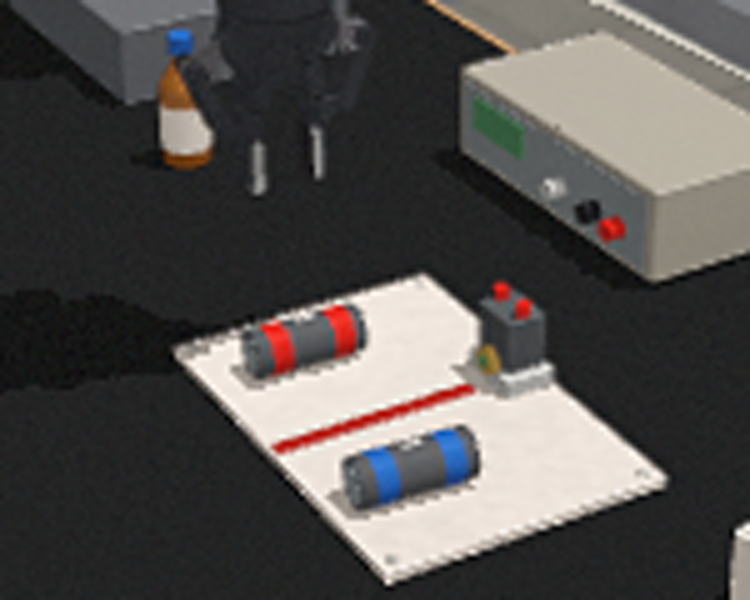

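Emit:
play_rows(moves=[[[0,0,0],[0,0.025,-0.019],40],[[0,0,0],[-0.001,0.05,-0.019],40],[[0,0,0],[-0.001,0.068,-0.019],40],[[0,0,0],[-0.001,0.073,-0.019],40],[[0,0,0],[-0.001,0.075,-0.019],40]])

```text
time: 2.4
ee_pos: [0.536, 0.0448, 0.056]
tcp_rot: [-90.0, 0.0, -1.7]
wrist_force: [-0.2, 0.5, 0.3]
opening: 0.0344
```

Emit:
play_rows(moves=[[[0,0,0],[0,0.002,0],40],[[0,0,0],[0,0.004,0],40],[[0,0,0],[0,0.006,0],40],[[0,0,0],[0,0.008,0],40],[[0,0,0],[0,0.008,0],40]])

```text
time: 2.9
ee_pos: [0.5365, 0.0438, 0.0479]
tcp_rot: [-90.0, 0.0, -1.8]
wrist_force: [-0.2, -0.5, -0.5]
opening: 0.034
```

Emit:
play_rows(moves=[[[0,0,0],[0,0.001,0],40],[[0,0,0],[0,0.002,0],40],[[0,0,0],[0,0.003,0],40],[[0,0,0],[0,0.004,0],40],[[0,0,0],[0,0.004,0],40]])

```text
time: 3.4
ee_pos: [0.5364, 0.0438, 0.0438]
tcp_rot: [-90.0, 0.0, -1.8]
wrist_force: [0.4, 0.7, -0.2]
opening: 0.0342
```

Emit:
play_rows(moves=[[[0,0,0],[0,0.0005,0],40],[[0,0,0],[0,0.001,0],40],[[0,0,0],[0,0.0015,0],40],[[0,0,0],[0,0.002,0],40],[[0,0,0],[0,0.002,0],40]])

```text
time: 3.9
ee_pos: [0.5366, 0.0439, 0.042]
tcp_rot: [-90.0, -0.0, -1.8]
wrist_force: [-0.5, 0.9, 0.3]
opening: 0.0337
```

Emit:
play_rows(moves=[[[0,0,0],[0,0.0005,0],40],[[0,0,0],[0,0.001,0],40],[[0,0,0],[0,0.0015,0],40],[[0,0,0],[0,0.002,0],40],[[0,0,0],[0,0.002,0],40]])

```text
time: 4.4
ee_pos: [0.5368, 0.0441, 0.0414]
tcp_rot: [-90.0, -0.1, -1.8]
wrist_force: [-3.8, 0.0, 11.1]
opening: 0.0343
```

Run:
```python
from h import *
from workcell import get_obs,camera
c=camera("side");x0,y0,x1,y1=190,120,340,240
cv2.imwrite("pics/side2.png",cv2.resize(c["img"][y0:y1,x0:x1,::-1],None,fx=5,fy=5,interpolation=cv2.INTER_CUBIC))
```

```text
(no output)
```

View pics/side2.png

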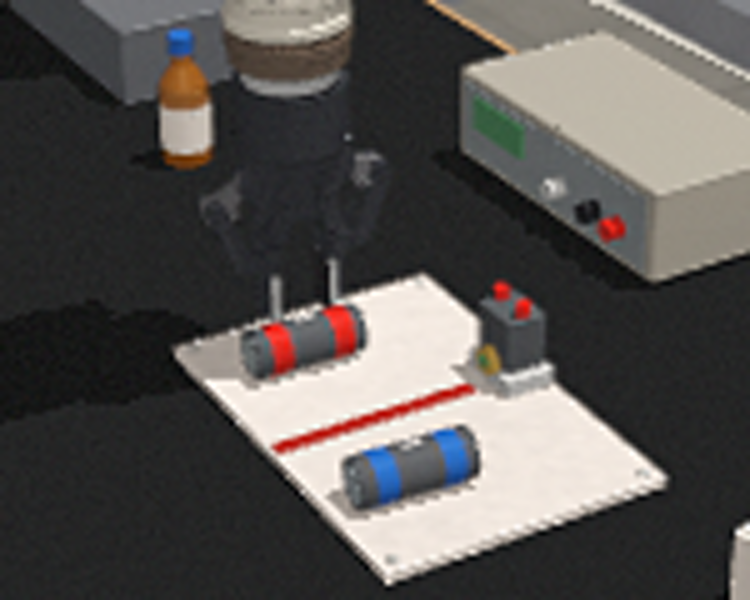

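Emit:
play_rows(moves=[[[0,0,0],[0,0,-0.002],40],[[0,0,0],[0,0,-0.005],40],[[0,0,0],[0,0,-0.008],40],[[0,0,0],[0,0,-0.011],40],[[0,0,0],[0,0,-0.014],40]])

```text
time: 4.95
ee_pos: [0.5361, 0.03, 0.0419]
tcp_rot: [-90.0, -0.1, -1.8]
wrist_force: [-8.0, 0.7, 16.6]
opening: 0.0343
```

```bash
cat > s.py <<'E'
import sys
from h import *
from workcell import get_obs,camera
c=camera("side");x0,y0,x1,y1=190,120,340,240
cv2.imwrite(f"pics/{sys.argv[1]}.png",cv2.resize(c["img"][y0:y1,x0:x1,::-1],None,fx=5,fy=5,interpolation=cv2.INTER_CUBIC))
r,b=masks(c["img"])
for A,bb,ce in comps(r)[0]:
    if 235<ce[0]<290 and 180<ce[1]<225: print(A,ce,plane(c,*ce,.0255)[:2].round(4))
o=get_obs();print(o["ee_pos"].round(4),o["wrist_force"].round(1),o["tcp_rot"].round(2))
E
python3 s.py side3
```

```text
37 [259.08 186.73] [0.5631 0.0218]
38 [246.66 190.18] [0.5166 0.0242]
70 [264.67 202.97] [ 0.5281 -0.0756]
[0.536  0.0296 0.0419] [-8.   0.3 17.2] [-8.999e+01 -5.000e-02 -1.780e+00]
```

View pics/side3.png

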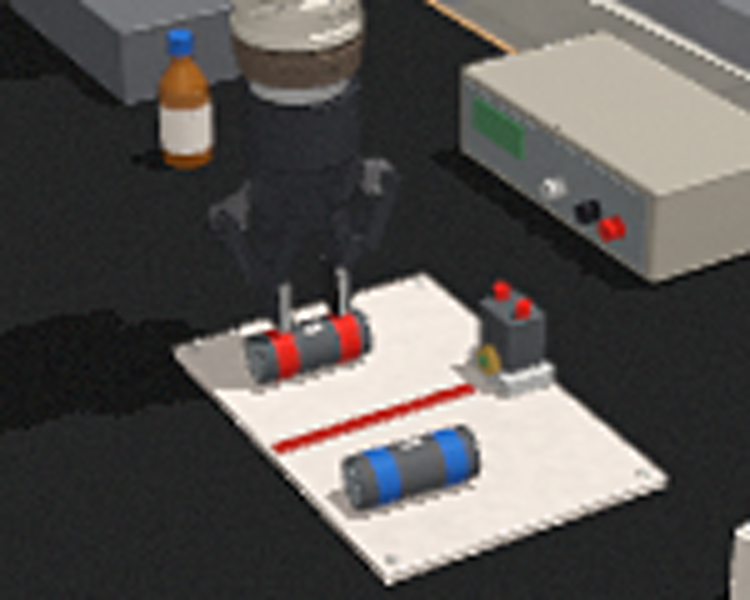

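Emit:
play_rows(moves=[[[0,0,0],[0,-0.0005,-0.003],40],[[0,0,0],[0,-0.0005,-0.0065],40],[[0,0,0],[0,-0.0005,-0.01],40],[[0,0,0],[0,-0.0005,-0.013],40],[[0,0,0],[0,-0.0005,-0.015],40]])

```text
time: 5.5
ee_pos: [0.5353, 0.0148, 0.0419]
tcp_rot: [-90.0, -0.0, -1.8]
wrist_force: [-7.1, 1.9, 14.3]
opening: 0.0343
```

```bash
python3 s.py side4
```

```text
36 [260.   188.08] [0.5613 0.0124]
36 [247.61 191.36] [0.5157 0.0158]
70 [264.67 202.97] [ 0.5281 -0.0756]
[0.5352 0.0147 0.0419] [-7.1 -0.1 14.6] [-89.99   0.    -1.78]
```

Emit:
play_rows(moves=[[[0,0,0],[0,0,0],40],[[0,0,0],[0,-0.004,0],40],[[0,0,0],[0,-0.01,0.005],40],[[0,0,0],[0,-0.01,0.016],40],[[0,0,0],[0,-0.01,0.016],40]])

```text
time: 6.05
ee_pos: [0.5363, 0.0322, 0.0505]
tcp_rot: [-90.0, -0.0, -1.7]
wrist_force: [-0.3, -0.2, 0.2]
opening: 0.0342
```

```bash
python3 s.py side5
```

```text
41 [260.05 187.49] [0.5634 0.0157]
41 [247.63 190.85] [0.5173 0.0187]
70 [264.67 202.97] [ 0.5281 -0.0756]
[0.5361 0.0317 0.0503] [-0.1  0.6 -0.4] [-9.00e+01  1.00e-02 -1.71e+00]
```

View pics/side5.png

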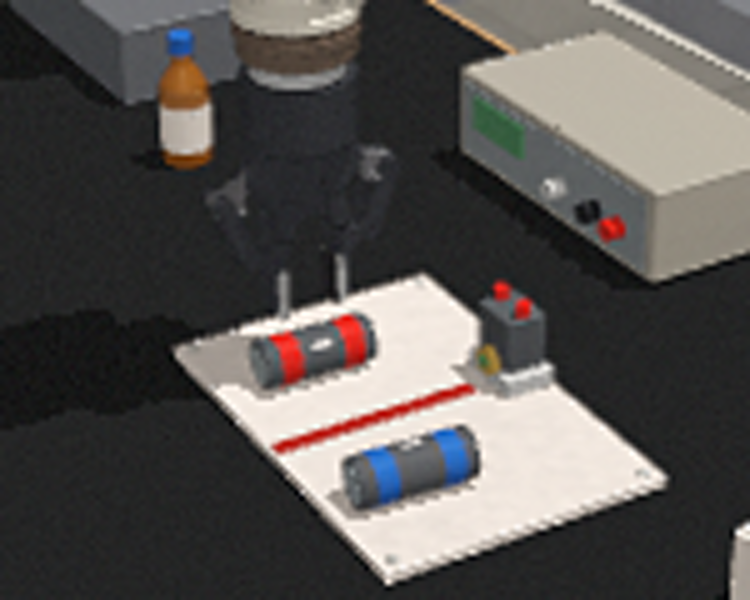

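Emit:
play_rows(moves=[[[0,0,0],[0,0.004,-0.0005],40],[[0,0,0],[0,0.007,-0.001],40],[[0,0,0],[0,0.0085,-0.001],40],[[0,0,0],[0,0.0095,-0.001],40],[[0,0,0],[0,0.0095,-0.001],40]])

```text
time: 6.6
ee_pos: [0.5359, 0.0298, 0.0415]
tcp_rot: [-90.0, 0.0, -1.8]
wrist_force: [-3.7, 0.5, 6.7]
opening: 0.0337
```

Emit:
play_rows(moves=[[[0,0,0],[0,0,-0.003],40],[[0,0,0],[0,0,-0.0065],40],[[0,0,0],[0,0,-0.01],40],[[0,0,0],[0,0,-0.0135],40],[[0,0,0],[0,0,-0.017],40]])

```text
time: 7.1
ee_pos: [0.5351, 0.0127, 0.042]
tcp_rot: [-90.0, 0.0, -1.8]
wrist_force: [-5.7, 0.8, 11.2]
opening: 0.0341
```

Emit:
play_rows(moves=[[[0,0,0],[0,0,-0.0035],40],[[0,0,0],[0,0,-0.007],40],[[0,0,0],[0,0,-0.0105],40],[[0,0,0],[0,0,-0.0135],40],[[0,0,0],[0,0,-0.015],40]])

```text
time: 7.6
ee_pos: [0.5346, -0.0024, 0.0419]
tcp_rot: [-90.0, 0.0, -1.8]
wrist_force: [-7.0, 0.2, 11.8]
opening: 0.0339
```

Emit:
play_rows(moves=[[[0,0,0],[0,0,0],40],[[0,0,0],[0,-0.004,0],40],[[0,0,0],[0,-0.01,0.005],40],[[0,0,0],[0,-0.01,0.018],40],[[0,0,0],[0,-0.01,0.018],40]])

```text
time: 8.1
ee_pos: [0.5359, 0.0174, 0.051]
tcp_rot: [-90.0, -0.0, -1.7]
wrist_force: [0.2, -0.9, 0.4]
opening: 0.0345
```

```bash
python3 s.py side6
```

```text
40 [262.1  189.52] [0.5626 0.0006]
41 [249.78 193.2 ] [0.5162 0.0017]
70 [264.67 202.97] [ 0.5281 -0.0756]
[0.5356 0.0169 0.0508] [ 0.5 -0.1  0.1] [-9.0e+01  1.0e-02 -1.7e+00]
```

View pics/side6.png

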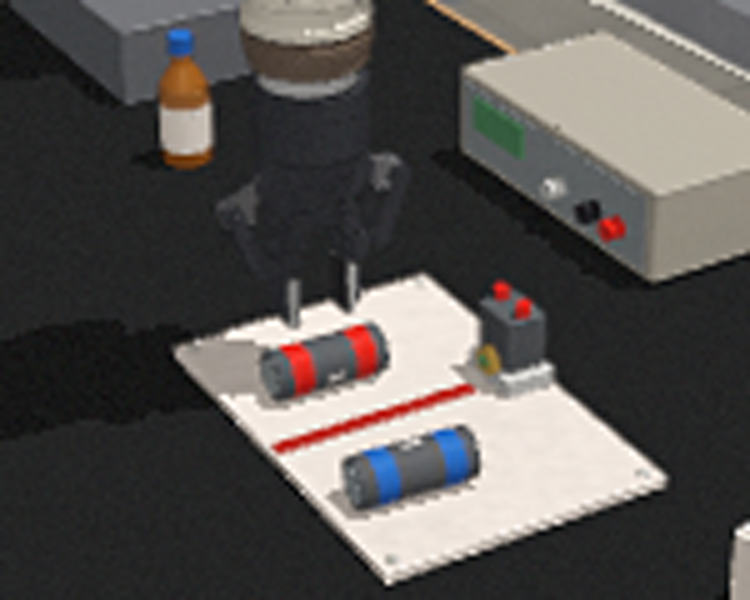

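Emit:
play_rows(moves=[[[0,0,0],[0,0.004,-0.001],40],[[0,0,0],[0,0.007,-0.003],40],[[0,0,0],[0,0.009,-0.003],40],[[0,0,0],[0,0.01,-0.003],40],[[0,0,0],[0,0.01,-0.003],40]])

```text
time: 8.65
ee_pos: [0.5354, 0.0127, 0.0417]
tcp_rot: [-90.0, -0.0, -1.8]
wrist_force: [-4.2, 0.2, 8.4]
opening: 0.0341
```

Emit:
play_rows(moves=[[[0,0,0],[0,0,-0.003],40],[[0,0,0],[0,0,-0.0065],40],[[0,0,0],[0,0,-0.01],40],[[0,0,0],[0,0,-0.0135],40],[[0,0,0],[0,0,-0.017],40]])

```text
time: 9.15
ee_pos: [0.5346, -0.0044, 0.042]
tcp_rot: [-90.0, 0.0, -1.8]
wrist_force: [-6.9, 1.0, 11.6]
opening: 0.0342
```

Emit:
play_rows(moves=[[[0,0,0],[0,0,-0.0035],40],[[0,0,0],[0,0,-0.007],40],[[0,0,0],[0,0,-0.0105],40],[[0,0,0],[0,0,-0.0145],40],[[0,0,0],[0,0,-0.017],40]])

```text
time: 9.65
ee_pos: [0.5341, -0.0215, 0.0419]
tcp_rot: [-90.0, 0.0, -1.8]
wrist_force: [-7.4, 1.2, 10.9]
opening: 0.0343
```

Emit:
play_rows(moves=[[[0,0,0],[0,0,0],40],[[0,0,0],[0,-0.004,0],40],[[0,0,0],[0,-0.01,0.005],40],[[0,0,0],[0,-0.01,0.018],40],[[0,0,0],[0,-0.01,0.018],40]])

```text
time: 10.15
ee_pos: [0.5353, -0.0016, 0.0511]
tcp_rot: [-90.0, -0.0, -1.7]
wrist_force: [-0.6, -0.3, 0.2]
opening: 0.0343
```

```bash
python3 s.py side7
```

```text
41 [264.73 191.95] [ 0.5623 -0.0176]
43 [252.09 195.67] [ 0.5153 -0.0158]
70 [264.67 202.97] [ 0.5281 -0.0756]
[ 0.5351 -0.0021  0.0508] [-0.3  0.2 -0. ] [-9.0e+01  1.0e-02 -1.7e+00]
```

View pics/side7.png

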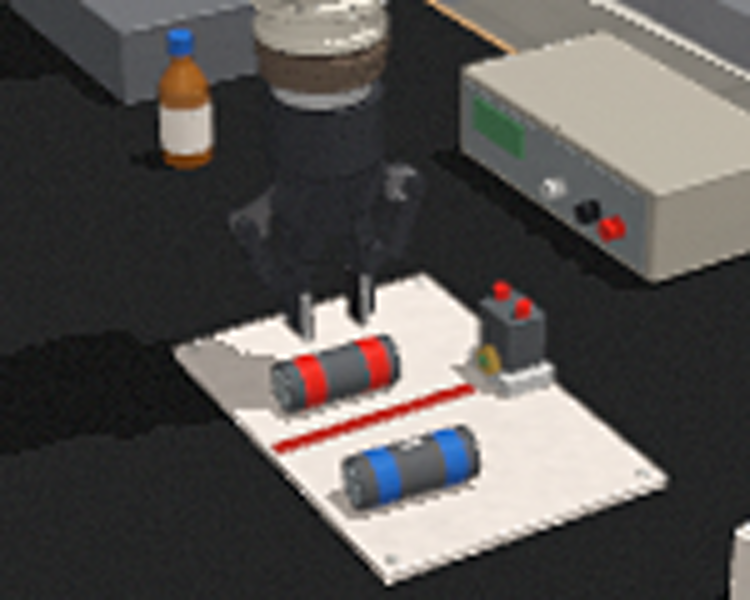

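Emit:
play_rows(moves=[[[0,0,0],[0,0.004,-0.001],40],[[0,0,0],[0,0.007,-0.002],40],[[0,0,0],[0,0.009,-0.002],40],[[0,0,0],[0,0.01,-0.002],40],[[0,0,0],[0,0.01,-0.002],40]])

```text
time: 10.7
ee_pos: [0.5349, -0.0053, 0.0418]
tcp_rot: [-90.0, -0.0, -1.8]
wrist_force: [-3.5, 1.0, 7.0]
opening: 0.034
```

Emit:
play_rows(moves=[[[0,0,0],[0,0,-0.003],40],[[0,0,0],[0,0,-0.0065],40],[[0,0,0],[0,0,-0.01],40],[[0,0,0],[0,0,-0.0135],40],[[0,0,0],[0,0,-0.017],40]])

```text
time: 11.2
ee_pos: [0.534, -0.0224, 0.0419]
tcp_rot: [-90.0, 0.0, -1.8]
wrist_force: [-6.2, 0.7, 12.1]
opening: 0.0344
```

Emit:
play_rows(moves=[[[0,0,0],[0,0,-0.0035],40],[[0,0,0],[0,0,-0.007],40],[[0,0,0],[0,0,-0.0105],40],[[0,0,0],[0,0,-0.0145],40],[[0,0,0],[0,0,-0.017],40]])

```text
time: 11.7
ee_pos: [0.5335, -0.0395, 0.0419]
tcp_rot: [-90.0, 0.0, -1.8]
wrist_force: [-7.5, -0.6, 10.6]
opening: 0.0345
```

Emit:
play_rows(moves=[[[0,0,0],[0,0,0],40],[[0,0,0],[0,-0.004,0],40],[[0,0,0],[0,-0.01,0.005],40],[[0,0,0],[0,-0.01,0.018],40],[[0,0,0],[0,-0.01,0.018],40]])

```text
time: 12.2
ee_pos: [0.5347, -0.0196, 0.051]
tcp_rot: [-90.0, -0.0, -1.7]
wrist_force: [0.8, 0.4, 0.5]
opening: 0.0345
```

```bash
python3 s.py side8
```

```text
42 [267.17 194.36] [ 0.5614 -0.0349]
43 [254.58 197.86] [ 0.5156 -0.0319]
71 [264.72 202.94] [ 0.5283 -0.0755]
[ 0.5345 -0.0201  0.0509] [ 0.  -0.2  0.7] [-9.00e+01  1.00e-02 -1.69e+00]
```

View pics/side8.png

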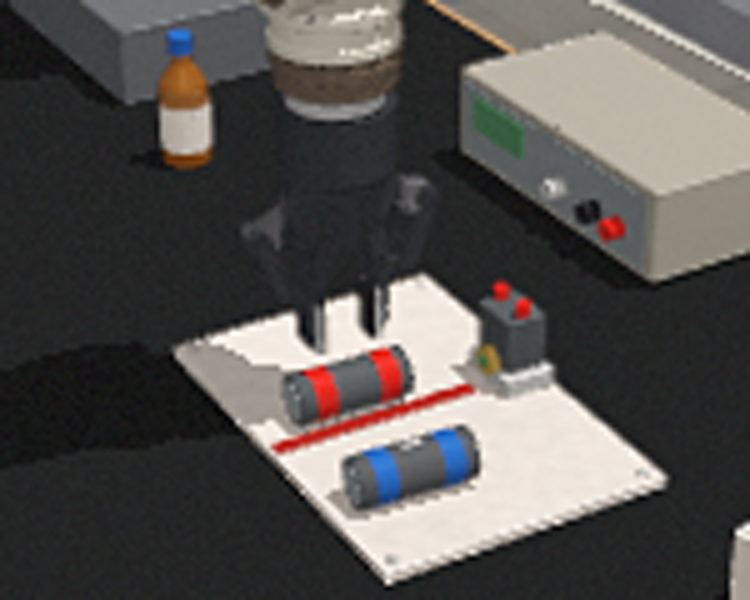

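Emit:
play_rows(moves=[[[0,0,0],[0,0.004,0],40],[[0,0,0],[0,0.007,0],40],[[0,0,0],[0,0.009,0],40],[[0,0,0],[0,0.01,0],40],[[0,0,0],[0,0.01,0],40]])

```text
time: 12.75
ee_pos: [0.5344, -0.0212, 0.0416]
tcp_rot: [-90.0, -0.0, -1.8]
wrist_force: [-3.2, 1.1, 7.8]
opening: 0.034
```

Emit:
play_rows(moves=[[[0,0,0],[0,0,-0.003],40],[[0,0,0],[0,0,-0.0065],40],[[0,0,0],[0,0,-0.01],40],[[0,0,0],[0,0,-0.0135],40],[[0,0,0],[0,0,-0.017],40]])

```text
time: 13.25
ee_pos: [0.5336, -0.0384, 0.0419]
tcp_rot: [-90.0, 0.0, -1.8]
wrist_force: [-6.2, 0.5, 12.0]
opening: 0.034
```

Emit:
play_rows(moves=[[[0,0,0],[0,0,-0.0035],40],[[0,0,0],[0,0,-0.007],40],[[0,0,0],[0,0,-0.0115],40],[[0,0,0],[0,0,-0.0155],40],[[0,0,0],[0,0,-0.019],40]])

```text
time: 13.75
ee_pos: [0.533, -0.0574, 0.0419]
tcp_rot: [-90.0, 0.0, -1.8]
wrist_force: [-6.4, 0.4, 9.4]
opening: 0.034
```

Emit:
play_rows(moves=[[[0,0,0],[0,0,0],40],[[0,0,0],[0,-0.004,0],40],[[0,0,0],[0,-0.01,0.005],40],[[0,0,0],[0,-0.05,0.02],40],[[0,0,0],[0,-0.08,0.05],40]])

```text
time: 14.25
ee_pos: [0.5348, -0.0074, 0.1225]
tcp_rot: [-90.0, 0.0, -1.9]
wrist_force: [1.3, 0.6, 0.6]
opening: 0.0343
```

Emit:
play_rows(moves=[[[0,0,0],[0,0,0.045],40],[[0,0,0],[0,0,0.09],40],[[0,0,0],[0,0,0.13],40],[[0,0,0],[0,0,0.16],40],[[0,0,0],[0,0,0.17],40]])

```text
time: 14.75
ee_pos: [0.54, 0.1657, 0.121]
tcp_rot: [-90.0, -0.0, -1.6]
wrist_force: [0.9, -0.3, 0.3]
opening: 0.0344
```

```bash
python3 s.py side9
python3 - <<'E'
from h import *
from workcell import camera
c=camera("top"); cv2.imwrite("pics/top9.png",cv2.resize(c["img"][125:235,190:325,::-1],None,fx=5,fy=5,interpolation=cv2.INTER_CUBIC))
r,b=masks(c["img"])
for nm,m in(("r",r),("b",b)):
  for A,bb,ce in comps(m)[0]:
    if 200<ce[0]<320 and 150<ce[1]<222: print(nm,A,bb,ce,plane(c,*ce,.008)[:2].round(4),plane(c,*ce,.0255)[:2].round(4))
E
```

```text
44 [269.82 196.84] [ 0.5609 -0.0527]
46 [257.04 200.8 ] [ 0.5137 -0.0516]
17 [279.65 198.29] [ 0.5834 -0.0771]
14 [248.5  208.07] [ 0.4701 -0.0743]
[0.54   0.1656 0.1209] [-0.9  0.5 -0.6] [-8.997e+01  1.000e-02 -1.610e+00]
r 8 [255, 154, 3, 4] [256.  155.5] [ 0.6585 -0.0395] [ 0.6539 -0.0394]
r 6 [263, 155, 3, 3] [264.17 155.83] [ 0.6576 -0.0657] [ 0.653  -0.0653]
r 17 [259, 171, 2, 9] [259.47 174.76] [ 0.5954 -0.0511] [ 0.5915 -0.0509]
r 42 [255, 183, 9, 6] [258.9  185.36] [ 0.5609 -0.0495] [ 0.5575 -0.0493]
r 44 [254, 198, 9, 5] [257.91 200.05] [ 0.5137 -0.0467] [ 0.5108 -0.0466]
r 13 [258, 208, 2, 7] [258.46 210.77] [ 0.4797 -0.0487] [ 0.4771 -0.0486]
b 43 [282, 188, 9, 5] [286.   190.09] [ 0.5465 -0.1353] [ 0.5432 -0.1341]
b 47 [281, 202, 9, 6] [284.96 204.77] [ 0.4995 -0.1319] [ 0.4967 -0.1307]
```

View pics/top9.png

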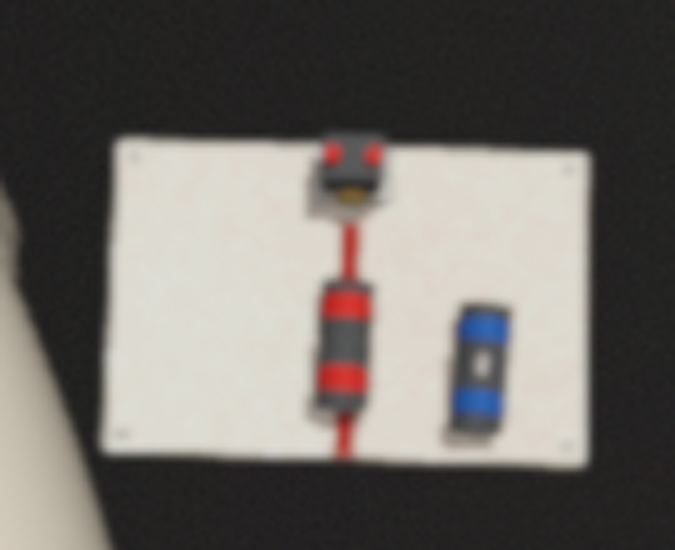

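View pics/side9.png

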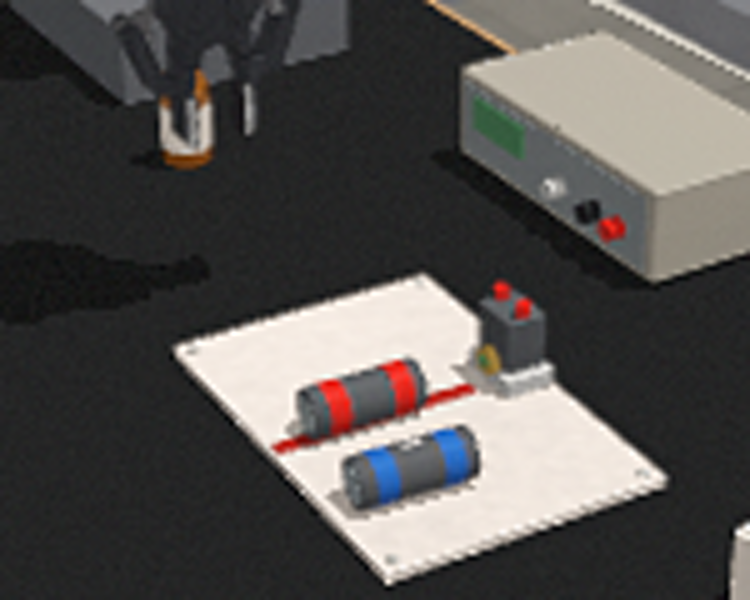

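```bash
python3 -c "
from workcell import job_done
print(job_done())"
```

```text
the job is handed in; nothing more can be done
None
```

I rolled the red-banded tube about 84 mm onto the red line and handed the job in at about 15 s. It took five strokes with two parted fingertips pressing on its top at about 7–17 N, lifting and resetting between strokes.

- **Position:** the last check put the tube's centre about 2 mm off the line's middle by the top camera and about 0 mm by the side camera. Both are inside the 7 mm limit. It sits at about x = -28 mm on the board.
- **Angle:** the tube lies about 2.5° off the line, against a limit of 8.5°.
- **Camera disagreement:** the two cameras gave absolute positions about 4 mm apart. I compared the tube with the line inside each picture, so this does not affect the result.
- **Rolling:** the tube's white label turned out of sight as it moved. The tube travelled about half as far as the fingertips, so it rolled rather than slid.
- **Bystanders:** the blue-banded tube's position in the top picture is unchanged. I did not measure the other objects again, but the hand never came near them.
- **Hand:** it finished raised, about 0.2 m to the left of the tube.

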